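Turn the exercise board

TASK

On the flip-board stand on the bench, turn the top board of the right-hand stack over the spine to the left, so that it shows the next exercise: with the fingertips push its tab up from below, push the board over steadily and press it flat on the board lying there. Do not pinch the board or fling it over, and leave the other boards and everything else on the bench as they are.

Things in the scene. Friction and masses are not known exactly. Their poses are not given: they have to be found in the camera images.
- stand: Low grey sheet-steel flip-board stand fixed to the bench, 220 mm along the spine (own x) by 190 mm (own y); legs at y = +-93 mm, top of the rest strips 59 mm above the bench. Seen from the robot, three boards lie stacked right of the spine rod (own -y), the one to be turned on top, and one board lies left of it (own +y). Origin: centre of the underside, on the bench.
- spine (a point): Middle of the spine rod, on the hinge axis that all boards share, 72 mm above the bench. Its x axis is the hinge axis. All boards are alike: rigid plastic, 210 mm along the spine, edge 148 mm from the axis, 5 mm thick (4 mm in a 4 mm border), stacked 7 mm apart; one tab each, 42 mm wide, to 168 mm from the axis; no tab covers another.
- board (a joint): Hinge angle (rad) of the board to be turned, topmost on the right. 0: flat on the right stack; 1.57 upright; 3.14: flat on the left on top of the board there; stops at both ends. Stiff friction hinge: it stays at whatever angle it is left, and about 2 N at the tab moves it. It may start ajar by up to 0.10 rad. When flat on the left its upper face is 1 mm below the hinge axis.
- tab (a point): Centre, mid-thickness, of the index tab of the board to be turned: 158 mm from the hinge axis, at the middle of the board's length. Turns with the board: own x along the spine, own -y from spine to tab edge, own z normal to the front face (up at angle 0). Flat on the right, the tab's underside is about 73 mm above the bench with free space below, the mid-plane 3.5 mm above the hinge axis.
- under (a joint): Hinge angle of the next board, directly under the one to be turned: 0 flat on the right. Its tab is 65 mm nearer the robot (own -x of the stand) than the middle tab. Must stay.
- last (a joint): Hinge angle of the lowest board on the right: 0 flat. Its tab is 65 mm to the far side (own +x) of the middle tab. Must stay.
- turned (a joint): Hinge angle of the board already lying on the left: 0 flat on the left, growing as it is raised back towards the right. Must stay. (Farther off on the bench, also to be left alone: a black storage box, 108 mm high, at the far left, about 0.9 m from the robot, and a birch drawer unit, 150 mm high, with its top drawer half open, at the far right, about 0.8 m from it.)
- dumbbell: Steel hex dumbbell lying along its own x, 186 mm long, heads 62 mm across flats; origin under its centre. Leave it alone.
- finger_trainer: Flat red silicone finger trainer (palm ring with five finger loops), about 110 mm across, 12 mm high; origin under the palm ring. Leave it alone.
- jar: Empty glass jar, 82 mm diameter, 108 mm high; origin under its centre. Leave it alone.
- foot_roller: Wooden foot roller: two side rails along its own y with ribbed rollers between, 104 x 200 x 50 mm; origin under its centre. Leave it alone.
- putty_tub: Small round plastic tub with lid, 76 mm diameter, 38 mm high; origin under its centre. Leave it alone.

How it is judged:
By the outcome, as a careful person would: the job done as asked, in the order asked, and still so for the second after the job is handed in, with the robot touching nothing.
It also fails if it takes over 54 s, if anything falls off the work surface, if the arm or the gripper's body presses on something with over 40 N, if the wrist force passes 120 N, or if a joint passes its speed limit or range.

ROBOT

A 7-joint arm with a two-finger parallel gripper is mounted at the origin on the work surface. World frame = base frame: x ahead of the robot, y to its left, z up, the work surface at z = 0. Lengths are in m, angles in rad, forces in N, time in s.
With the tool pointing down it reaches from about 0.35 to 0.775 m from the base axis. Payload 3.1 kg.
Tool frame: the origin (TCP) lies at the centre of the arm's flange, where the gripper is bolted on; the fingertips stand 173 mm ahead of it and the grasp point (between the pads) lies 155 mm ahead of it; z points along the fingers, y is the line along which they close (so a half turn about z gives the same grasp; the last joint's range is limited). The gripper opens to 85 mm and grips with 20 to 120 N. Pads are 22 mm wide; open, the fingers measure 114 mm over their backs; the gripper's body (76 mm by 85 mm) begins 54 mm behind the grasp point. The pads swing forward as they close: fully open they stand 13 mm farther back than shut.
Start: joints at [-1.318, 0.311, 0.014, 1.512, -0.004, 1.319, -0.027], TCP at [0.16, 0.526, 0.405] pointing down, gripper open.
Joint ranges: [-2.7, 2.7], [-0.3, 1.91], [-1.27, 1.3], [0.12, 2.57], [-1.44, 4.58], [0.2, 2.03], [-3.05, 3.05]. Speed limits (rad/s): [2.79, 2.79, 3.14, 3.14, 3.14, 3.14, 3.14].

INTERFACE

Orientations are given as a unit quaternion [x, y, z, w].
In Python, from station import bot, cams gives the robot as it stands.
- The arm moves only by the shell command python3 -m creep 'ROWS' [FORCE]. ROWS is JSON, a list of rows, each a list of 7 numbers: the opening, from 0 (shut) to 1 (fully open), then the shift along the world's x, y, z in m, then the turn, a rotation vector about the world's x, y, z in degrees. In form: [[hand, dx, dy, dz, ax, ay, az], ...]. A call has 1 to 12 rows; each row is the pose to reach, as a shift and turn from the pose commanded when the call began; what a row does not reach only later rows make up. A row lasts 1/10 s, in which the tool goes at most 50 mm and 8.59 degrees, less where a joint would pass 70% of its speed; a pose out of reach is approached as far as the arm can. A call with a gripper value outside its range is refused whole. The fingers move at their own pace and stop on an object; FORCE is the grip in N (left out, the last holds). Time passes only in rows, so rows that repeat a pose let the fingers close. It gives the time, the measured TCP pose, the force, the opening and the grip force at its end, in the units of the state.
- bot.read_state(): the state, without advancing time (a new reading comes with each control period).
- cams.grab_frame(name): name is "side" or "top"; returns a dict with "frame" (420x560x3 uint8, blue, green, red), "camera_matrix" (3x3 intrinsics, pixels), "R" (3x3) and "t" (3): a world point X has camera coordinates R X + t. Camera axes: x right, y down, z forward; pixel columns grow to the right and rows downward; lengths in m; the calibration is good to about 2 mm. A picture is of the moment at which its call begins. There is no depth.
- bot.finish_job(): hands the job in; it is judged then, once.
The state is a dict: "clock": time; "joint_positions": joint angles; "dq": joint speeds; "joint_torque": joint torques, N m; "eef_pos": TCP position; "ee_rot": TCP orientation; "force": force on the tool from outside, world axes, zero at the start; "torque": the same for the moment, N m; "opening": opening from 0.0 (shut) to 1.0 (fully open); "finger_force": force on a finger pad.
Only numpy, scipy, OpenCV 4.12 (cv2) and the standard library are available. Lean on these libraries where they do the work, as an engineer would, in place of code of your own. Each camera call takes 0.05 s, during which the arm holds its last target. There are 200 camera calls.

## Working session

There is one attempt and no reset: what is moved stays moved. The work goes in short steps, Python scripts to look and compute and a shell command to move; the robot and the scene stay as the last step left them, time stands still between calls to the robot, and variables do not carry over. Pictures are saved under pics/ and viewed, at most 10 in all, crops included, and the job is handed in when it is done.

```bash
mkdir -p pics; ls; python3 - <<'E'
from station import bot,cams
import cv2,numpy as np
s=bot.read_state(); print({k:np.round(v,3).tolist() for k,v in s.items()})
for n in("side","top"):
    f=cams.grab_frame(n); cv2.imwrite(f"pics/{n}0.png",f["frame"]); print(n,f["camera_matrix"].tolist(),np.round(f["R"],3).tolist(),np.round(f["t"],3).tolist(), "cam at",np.round(-f["R"].T@f["t"],3))
E
```

```text
pics
{'clock': 0.0, 'joint_positions': [-1.318, 0.312, 0.014, 1.513, -0.004, 1.319, -0.027], 'dq': [0.001, -0.001, -0.001, -0.0, -0.0, -0.0, -0.001], 'joint_torque': [0.0, -37.992, 0.146, -23.059, 0.012, 0.014, 0.0], 'eef_pos': [0.16, 0.526, 0.404], 'ee_rot': [0.147, 0.989, -0.001, -0.0], 'force': [0.303, 0.58, -0.234], 'torque': [-0.038, -0.004, 0.021], 'finger_force': 0.0, 'opening': 0.999}
side [[406.792997766967, 0.0, 281.3361462840361], [0.0, 406.792997766967, 212.91913182934533], [0.0, 0.0, 1.0]] [[0.827, -0.562, 0.015], [-0.278, -0.431, -0.859], [0.489, 0.706, -0.512]] [-0.482, 0.268, 0.741] cam at [ 0.111 -0.679  0.617]
top [[401.54487644567723, 0.0, 275.8078226616038], [0.0, 401.54487644567723, 202.39991138355268], [0.0, 0.0, 1.0]] [[0.028, -0.999, 0.019], [-0.995, -0.029, -0.094], [0.094, -0.017, -0.995]] [0.03, 0.631, 0.849] cam at [0.547 0.062 0.904]
```

View pics/side0.png

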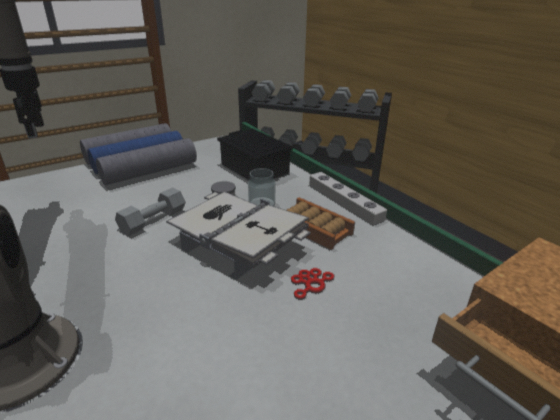

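View pics/top0.png

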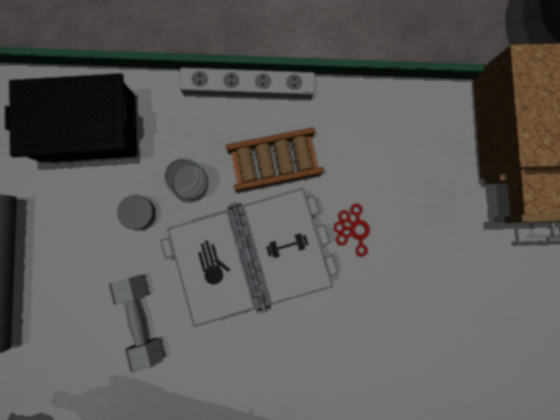

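The top view shows the spine running from (236,205) to (264,310), the right board with tabs at about (312,205), (323,234) and (332,265), and the red trainer just right of the tabs. I'll zoom in on both views.

```bash
python3 - <<'E'
import cv2,numpy as np
a=cv2.imread("pics/top0.png")[180:320,150:380]; b=cv2.imread("pics/side0.png")[180:310,160:350]
f=lambda i,h:cv2.resize(np.clip(i.astype(float)*1.4,0,255).astype('u1'),None,fx=h,fy=h,interpolation=cv2.INTER_CUBIC)
cv2.imwrite("pics/tc.png",f(a,3.4)); cv2.imwrite("pics/sc.png",f(b,4))
E
```

```text
(no output)
```

View pics/tc.png

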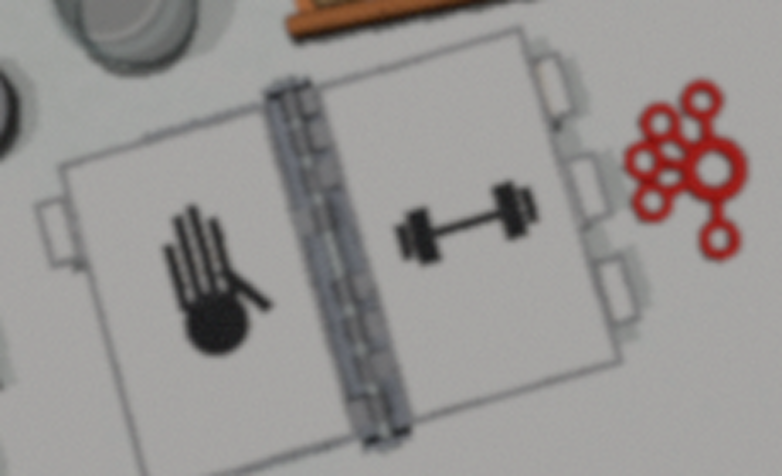

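View pics/sc.png

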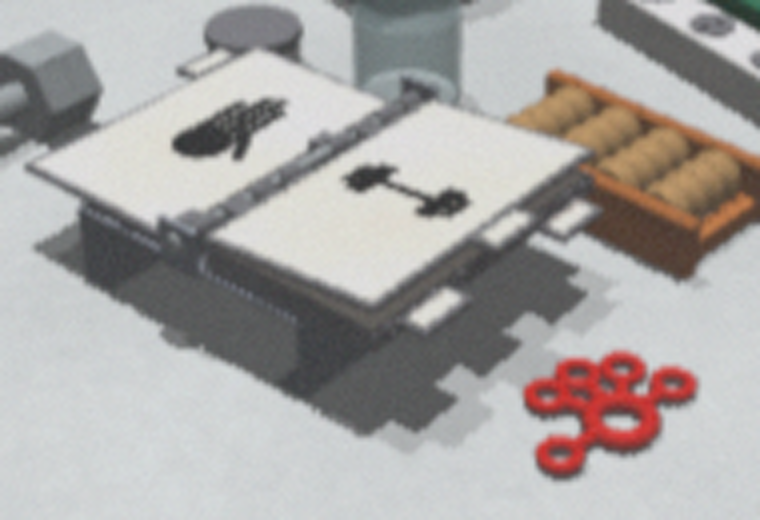

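```bash
cat > h.py <<'E'
import numpy as np
from station import cams
C={n:cams.grab_frame(n) for n in("side","top")}
def proj(n,X):
    f=C[n]; p=np.asarray(X)@f["R"].T+f["t"]; p=p@f["camera_matrix"].T; return p[...,:2]/p[...,2:]
def ray(n,u,v,z):
    f=C[n]; d=f["R"].T@np.linalg.solve(f["camera_matrix"],[u,v,1]); c=-f["R"].T@f["t"]; return c+d*(z-c[2])/d[2]
E
python3 - <<'E'
from h import *
from scipy.optimize import least_squares
def bp(p,x,d,h,th): # right board point
    c,s=np.cos(th),np.sin(th); return (x,-(d*c-h*s),.072+d*s+h*c)
def pts(p):
    X=[bp(p,.105,.148,.006,p[3]),bp(p,-.105,.148,.006,p[3]),bp(p,0,.158,.006,p[3]),(.105,.148,.064),(-.105,.148,.064)]
    X=np.array(X);c,s=np.cos(p[2]),np.sin(p[2]);R=np.array([[c,-s,0],[s,c,0],[0,0,1]]);return X@R.T+[p[0],p[1],0]
T=np.array([(302.9,188.2),(332.4,286.5),(323.5,235.9),(168.2,228.5),(193,320.5)])
S=np.array([(308,218),(253.75,255.75),(286.75,237),(225.5,192.5),(167,221.25)])
r=lambda p:np.r_[(proj("top",pts(p))-T).ravel(),(proj("side",pts(p))-S).ravel()]
o=least_squares(r,[.45,.1,.2,.03],loss="soft_l1");print(o.x,np.round(o.fun.reshape(-1,2),1).tolist());print(pts(o.x).round(4))
for u,v in [(635,160),(650,220),(718,260),(745,170),(700,82)]: print(ray("top",u/3.4+150,v/3.4+180,.006).round(3))
E
```

```text
[0.51426225 0.10012175 0.30523783 0.08419779] [[1.3, -1.6], [1.2, 0.2], [0.0, -1.2], [-1.1, -2.0], [-0.0, 5.4], [0.9, -0.6], [-1.3, 1.2], [-0.5, -0.1], [-0.5, -1.2], [-0.8, -0.5]]
[[ 0.6586 -0.0085  0.0904]
 [ 0.4583 -0.0716  0.0904]
 [ 0.5614 -0.0496  0.0913]
 [ 0.5699  0.2728  0.064 ]
 [ 0.3696  0.2097  0.064 ]]
[ 0.581 -0.091  0.006]
[ 0.542 -0.101  0.006]
[ 0.517 -0.146  0.006]
[ 0.576 -0.164  0.006]
[ 0.634 -0.133  0.006]
```

```bash
cat >> h.py <<'E'
def bp(x,d,h,th):
    c,s=np.cos(th),np.sin(th); return (x,-(d*c-h*s),.072+d*s+h*c)
def W(p,X):
    c,s=np.cos(p[2]),np.sin(p[2]);R=np.array([[c,-s,0],[s,c,0],[0,0,1]]);return np.asarray(X)@R.T+[p[0],p[1],0]
E
python3 - <<'E'
from h import *
from scipy.optimize import least_squares
pts=lambda p:W(p,[bp(.105,.148,.006,p[3]),bp(-.105,.148,.006,p[3]),bp(0,.158,.006,p[3]),(.105,.148,.064),(-.105,.148,.064)])
T=np.array([(302.9,188.2),(332.4,286.5),(323.5,235.9),(168.2,228.5),(194,325)])
S=np.array([(308,218),(253.75,255.75),(286.75,237),(225.5,192.5),(167,221.25)])
r=lambda p:np.r_[(proj("top",pts(p))-T).ravel(),(proj("side",pts(p))-S).ravel()]
o=least_squares(r,[.45,.1,.2,.03],loss="soft_l1");print(o.x,np.round(o.fun.reshape(-1,2),1).tolist());print(pts(o.x).round(4))
print(ray("top",190,180,.1),ray("top",136,212,.038))
E
python3 -m creep '[[0,0.46,-0.73,0,0,0,-8],[0,0.46,-0.73,0,0,0,-16],[0,0.46,-0.73,0,0,0,-24],[0,0.46,-0.73,0,0,0,-32],[0,0.46,-0.73,0,0,0,-40],[0,0.46,-0.73,0,0,0,-48],[0,0.46,-0.73,0,0,0,-56],[0,0.46,-0.73,0,0,0,-56],[0,0.46,-0.73,0,0,0,-56],[0,0.46,-0.73,0,0,0,-56],[0,0.46,-0.73,0,0,0,-56],[0,0.46,-0.73,0,0,0,-56]]' 20
```

```text
[0.51373321 0.09953175 0.30917568 0.08557477] [[1.3, -1.6], [1.6, 0.2], [0.2, -1.2], [-1.0, -1.4], [-0.5, 1.4], [0.9, -0.6], [-1.1, 1.3], [-0.4, -0.1], [-0.8, -1.1], [-1.0, -0.1]]
[[ 0.6585 -0.0085  0.0906]
 [ 0.4584 -0.0724  0.0906]
 [ 0.5615 -0.0499  0.0915]
 [ 0.5687  0.2725  0.064 ]
 [ 0.3687  0.2086  0.064 ]]
[0.66361133 0.22286088 0.1       ] [0.59974322 0.34737272 0.038     ]
clock: 1.5
eef_pos: [0.4802, 0.017, 0.4051]
ee_rot: [0.594, 0.805, 0.001, 0.0]
force: [1.1, 0.4, 0.4]
opening: -0.001
finger_force: 0.0
```

```bash
python3 -m creep '[[0,0.03,-0.04,0,0,0,0],[0,0.06,-0.08,0,7.6,2.4,0],[0,0.09,-0.12,0,15.2,4.8,0],[0,0.12,-0.16,0,22.8,7.2,0],[0,0.14,-0.2,0,30.4,9.6,0],[0,0.14,-0.24,0,38,12,0],[0,0.14,-0.24,0,45.6,14.4,0],[0,0.14,-0.24,0,53.2,16.8,0],[0,0.14,-0.24,0,60.8,19.2,0],[0,0.14,-0.24,0,66,21,0],[0,0.14,-0.24,0,66,21,0],[0,0.14,-0.24,0,66,21,0]]'
python3 - <<'E'
from station import bot
from scipy.spatial.transform import Rotation as R
s=bot.read_state();print(R.from_quat(s["ee_rot"]).as_matrix().round(3),s["joint_positions"])
E
```

```text
clock: 2.7
eef_pos: [0.6217, -0.2179, 0.4]
ee_rot: [0.495, 0.669, 0.322, -0.452]
force: [0.4, 1.3, -1.6]
opening: -0.0
finger_force: 0.0
[[-0.101  0.953 -0.286]
 [ 0.371  0.303  0.878]
 [ 0.923 -0.017 -0.384]] [ 0.80285481  1.01383855 -0.85714093  0.83770467 -0.39904472  2.02157049
  0.25722431]
```

```bash
cat > plan.py <<'E'
import numpy as np,sys,json
from station import bot
from scipy.spatial.transform import Rotation as R
P=(.5137,.0995,.309); c,s=np.cos(P[2]),np.sin(P[2]); u=np.array([c,s,0]); v=np.array([-s,c,0])
def tip(st):
    M=R.from_quat(st["ee_rot"]).as_matrix(); z=M[:,2]; t=np.array(st["eef_pos"])+.173*z
    q=t-[P[0],P[1],0]; return (u@q).round(4),(-v@q).round(4),t[2].round(4),np.degrees(np.arctan2(z@v,-z[2])).round(1)
def rows(L,ref=None):
    st=bot.read_state(); cur=ref or tip(st); print("now tip x,d,z,phi",cur,"F",np.round(st["force"],1))
    f=lambda x,d,z,ph:np.array([P[0],P[1],0])+u*x-v*(d+.173*np.sin(np.radians(ph)))+np.array([0,0,z+.173*np.cos(np.radians(ph))])
    b=f(*cur)
    for x,d,z,ph in L:
        print([0]+(f(x,d,z,ph)-b).round(3).tolist()+(u*(ph-cur[3])).round(1).tolist())
E
python3 - <<'E'
from plan import *
rows([(0,.23,.20,65),(0,.23,.12,65),(0,.23,.055,65)])
E
```

```text
now tip x,d,z,phi (np.float64(0.0053), np.float64(0.1755), np.float64(0.3336), np.float64(67.4)) F [ 0.4  1.3 -1.6]
[0, 0.011, -0.051, -0.127, -2.3, -0.7, -0.0]
[0, 0.011, -0.051, -0.207, -2.3, -0.7, -0.0]
[0, 0.011, -0.051, -0.272, -2.3, -0.7, -0.0]
```

```bash
python3 -m creep '[[0,0.01,-0.05,-0.03,-2,-0.7,0],[0,0.01,-0.05,-0.06,-2,-0.7,0],[0,0.01,-0.05,-0.09,-2,-0.7,0],[0,0.01,-0.05,-0.12,-2,-0.7,0],[0,0.01,-0.05,-0.15,-2,-0.7,0],[0,0.01,-0.05,-0.18,-2,-0.7,0],[0,0.01,-0.05,-0.2,-2,-0.7,0],[0,0.01,-0.05,-0.2,-2,-0.7,0],[0,0.01,-0.05,-0.2,-2,-0.7,0]]'
python3 - <<'E'
from plan import *
from station import cams;import cv2
rows([(0,.23,.055,65),(0,.16,.055,65)])
print(bot.read_state()["joint_positions"].round(2))
a=cams.grab_frame("side")["frame"][100:360,150:500];b=cams.grab_frame("top")["frame"][150:410,200:550]
cv2.imwrite("pics/m1.png",cv2.resize(np.vstack([a,b]),None,fx=1.15,fy=1.15))
E
```

```text
clock: 3.6
eef_pos: [0.6318, -0.2682, 0.2006]
ee_rot: [0.501, 0.677, 0.313, -0.439]
force: [0.6, -0.1, -0.2]
opening: 0.0
finger_force: 0.0
now tip x,d,z,phi (np.float64(-0.0002), np.float64(0.2291), np.float64(0.1281), np.float64(65.2)) F [ 0.6 -0.1 -0.2]
[0, 0.0, -0.001, -0.073, -0.2, -0.1, -0.0]
[0, -0.021, 0.066, -0.073, -0.2, -0.1, -0.0]
[ 0.89  1.36 -1.13  0.83  0.07  1.91  0.34]
```

View pics/m1.png

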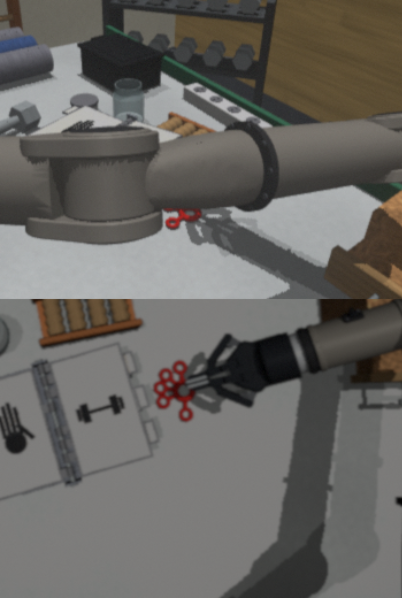

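```bash
python3 - <<'E'
from h import *
import cv2
a=C["side"]["frame"];b=C["top"]["frame"]
cv2.imwrite("pics/m2.png",cv2.resize(np.hstack([a,b]),None,fx=.714,fy=.714,interpolation=cv2.INTER_AREA))
cv2.imwrite("pics/m3.png",cv2.resize(b[0:260,300:560],None,fx=2.2,fy=2.2))
for u,v,z in[(477,120,.15),(515,45,.15),(510,218,.12),(508,175,.15)]:print(ray("top",u,v,z).round(3))
E
```

```text
[ 0.791 -0.337  0.15 ]
[ 0.946 -0.416  0.15 ]
[ 0.604 -0.414  0.12 ]
[ 0.685 -0.394  0.15 ]
```

View pics/m2.png

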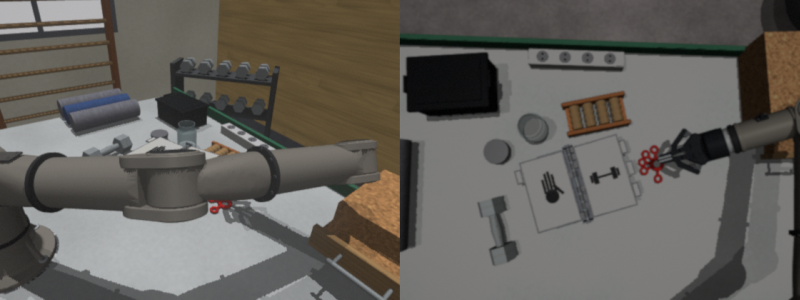

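View pics/m3.png

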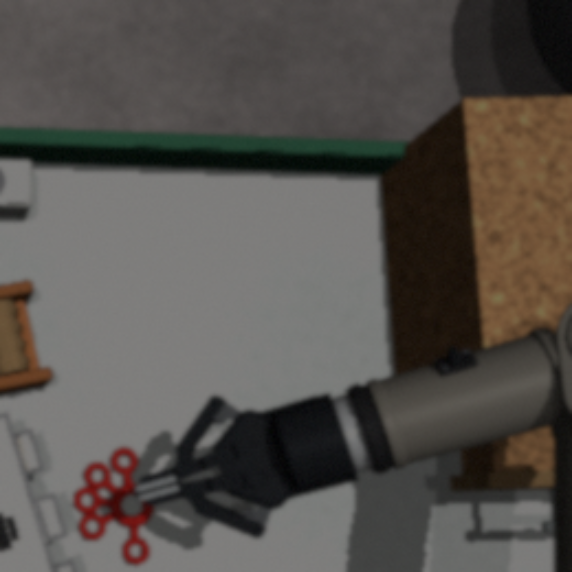

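```bash
python3 - <<'E'
from plan import *
rows([(0,.23,.128,57),(0,.23,.052,57),(0,.20,.052,57),(0,.162,.052,57)])
E
```

```text
now tip x,d,z,phi (np.float64(0.0002), np.float64(0.2294), np.float64(0.1293), np.float64(65.1)) F [0.3 0.3 0.2]
[0, -0.004, 0.011, 0.02, -7.7, -2.5, -0.0]
[0, -0.004, 0.011, -0.056, -7.7, -2.5, -0.0]
[0, -0.013, 0.039, -0.056, -7.7, -2.5, -0.0]
[0, -0.024, 0.075, -0.056, -7.7, -2.5, -0.0]
```

```bash
python3 -m creep '[[0,-0.004,0.011,0.02,-7.7,-2.5,0],[0,-0.004,0.011,-0.01,-7.7,-2.5,0],[0,-0.004,0.011,-0.035,-7.7,-2.5,0],[0,-0.004,0.011,-0.056,-7.7,-2.5,0],[0,-0.004,0.011,-0.056,-7.7,-2.5,0],[0,-0.013,0.039,-0.056,-7.7,-2.5,0],[0,-0.013,0.039,-0.056,-7.7,-2.5,0]]'
python3 - <<'E'
from plan import *
from station import cams;import cv2
rows([(0,.162,.052,57)])
a=cams.grab_frame("side")["frame"][180:310,160:350];b=cams.grab_frame("top")["frame"][180:320,240:430]
cv2.imwrite("pics/m4.png",cv2.resize(np.hstack([a,b[5:135]]),None,fx=2.1,fy=2.1,interpolation=cv2.INTER_CUBIC))
E
```

```text
clock: 4.5
eef_pos: [0.6178, -0.2253, 0.1444]
ee_rot: [0.519, 0.707, 0.277, -0.392]
force: [-0.3, 0.8, -0.2]
opening: -0.002
finger_force: 0.0
now tip x,d,z,phi (np.float64(-0.0014), np.float64(0.1954), np.float64(0.0511), np.float64(57.4)) F [-0.3  0.8 -0.2]
[0, -0.009, 0.033, 0.002, -0.4, -0.1, -0.0]
```

View pics/m4.png

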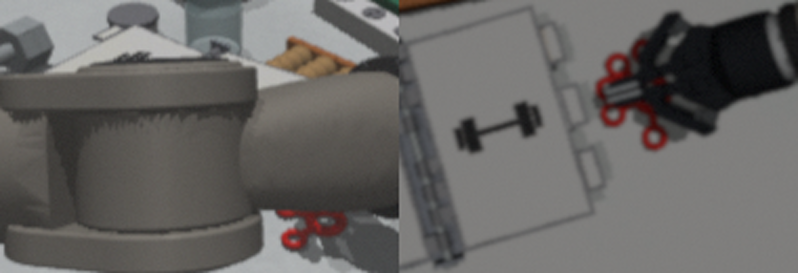

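```bash
python3 -m creep '[[0,-0.004,0.013,0,0,0,0],[0,-0.008,0.026,0,0,0,0],[0,-0.009,0.032,0.001,0,0,0],[0,-0.009,0.032,0.001,0,0,0]]'
python3 - <<'E'
from plan import *
ph=57
def L(th,r,ph,g=0.0):
    # tip centre so that corner (11 mm off axis) touches back face (h=+1mm) at radius r, plus g penetration
    t=np.radians(th);p=np.radians(ph);d=r*np.cos(t)-(.001)*np.sin(t);z=.072+r*np.sin(t)+.001*np.cos(t)
    d-=0; return (0,d+.011*np.cos(p),z-.011*np.sin(p),ph)
rows([(0,.162,.065,57),(0,.162,.075,57),(0,.162,.085,57),(0,.162,.095,57)]+[L(a,.155,57) for a in (20,25,30,35,40)])
E
```

```text
clock: 5.0
eef_pos: [0.61, -0.197, 0.1456]
ee_rot: [0.522, 0.707, 0.277, -0.389]
force: [-0.3, 0.4, 0.3]
opening: -0.001
finger_force: 0.0
now tip x,d,z,phi (np.float64(0.0006), np.float64(0.1666), np.float64(0.0515), np.float64(57.1)) F [-0.3  0.4  0.3]
[0, -0.002, 0.004, 0.014, -0.1, -0.0, -0.0]
[0, -0.002, 0.004, 0.024, -0.1, -0.0, -0.0]
[0, -0.002, 0.004, 0.034, -0.1, -0.0, -0.0]
[0, -0.002, 0.004, 0.044, -0.1, -0.0, -0.0]
[0, -0.005, 0.015, 0.065, -0.1, -0.0, -0.0]
[0, -0.007, 0.02, 0.078, -0.1, -0.0, -0.0]
[0, -0.009, 0.026, 0.09, -0.1, -0.0, -0.0]
[0, -0.011, 0.033, 0.101, -0.1, -0.0, -0.0]
[0, -0.014, 0.04, 0.112, -0.1, -0.0, -0.0]
```

```bash
python3 -m creep '[[0,-0.001,0.002,0.008,0,0,0],[0,-0.001,0.002,0.016,0,0,0],[0,-0.001,0.002,0.024,0,0,0],[0,-0.001,0.002,0.034,0,0,0],[0,-0.001,0.002,0.034,0,0,0]]'
python3 - <<'E'
from plan import *
from station import cams;import cv2
print(tip(bot.read_state()))
a=cams.grab_frame("side")["frame"][170:320,160:380];b=cams.grab_frame("top")["frame"][170:320,220:440]
cv2.imwrite("pics/m5.png",cv2.resize(np.hstack([a,b]),None,fx=1.8,fy=1.8,interpolation=cv2.INTER_CUBIC))
E
```

```text
clock: 5.5
eef_pos: [0.609, -0.1955, 0.1811]
ee_rot: [0.522, 0.707, 0.278, -0.388]
force: [-0.6, -0.2, -0.5]
opening: -0.0
finger_force: 0.0
(np.float64(0.0005), np.float64(0.165), np.float64(0.0868), np.float64(57.0))
```

View pics/m5.png

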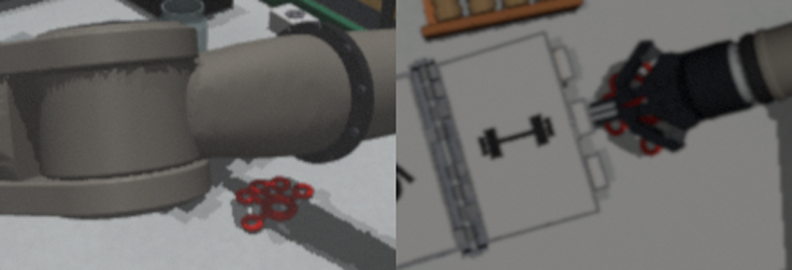

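```bash
python3 - <<'E'
from h import *
p=(.5137,.0995,.309)
m=lambda q:(round((q[0]-220)*1.8+396),round((q[1]-170)*1.8))
for th in(0,.086,.16):print(th,[m(proj("top",W(p,[bp(x,d,.006,th)]))[0]) for x,d in((0,.168),(0,.148),(.105,.148),(-.105,.148),(.021,.168),(-.021,.168))])
print("tip",m(proj("top",W(p,[(0,-.165,.087)]))[0]),"corner",m(proj("top",W(p,[(0,-.159,.096)]))[0]),"lower corner",m(proj("top",W(p,[(0,-.171,.078)]))[0]))
import cv2;cv2.imwrite("pics/m6.png",cv2.resize(C["top"]["frame"][205:255,295:355],None,fx=12,fy=12,interpolation=cv2.INTER_CUBIC))
E
```

```text
0 [(590, 114), (574, 119), (548, 31), (600, 209), (585, 96), (596, 132)]
0.086 [(591, 114), (574, 119), (548, 30), (601, 210), (586, 96), (597, 132)]
0.16 [(591, 114), (574, 119), (547, 29), (601, 212), (586, 96), (597, 133)]
tip (589, 115) corner (585, 116) lower corner (593, 113)
```

View pics/m6.png

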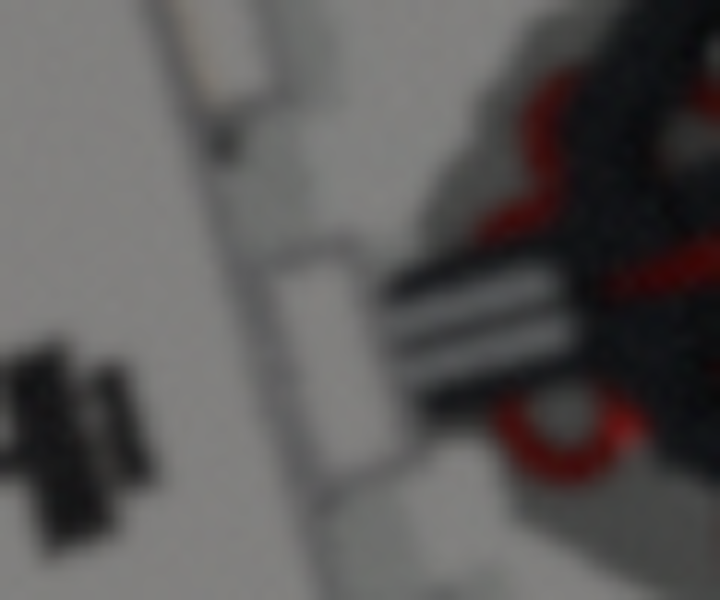

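The finger shows cut off exactly along the tab's outer edge near (327,232) in the frame, so it sits under the tab. I'll now lift along the arc, and check the board angle by matching the rectified card picture.

```bash
cat >> plan.py <<'E'
def L(th,r,ph):
    t=np.radians(th);p=np.radians(ph);d=r*np.cos(t)-.001*np.sin(t);z=.072+r*np.sin(t)+.001*np.cos(t)
    return (0,d+.011*np.cos(p),z-.011*np.sin(p),ph)
def theta(lo=0,hi=1.4):
    import cv2
    from h import proj,bp,W,C
    def rect(img,th):
        q=proj("top",W(P,[bp(x,d,.006,th) for x,d in((-.1,.03),(.1,.03),(.1,.14),(-.1,.14))])).astype('f4')
        return cv2.warpPerspective(img,cv2.getPerspectiveTransform(q,np.float32([(0,0),(200,0),(200,110),(0,110)])),(200,110))[10:100,40:160]
    T=rect(cv2.imread("pics/top0.png"),.086)
    sc=[(cv2.matchTemplate(rect(C["top"]["frame"],t),T,cv2.TM_CCOEFF_NORMED)[0,0],t) for t in np.arange(lo,hi,.01)]
    print("theta",max(sc))
E
python3 -m creep '[[0,-0.001,0.004,0.01,0,0,0],[0,-0.002,0.007,0.02,0,0,0],[0,-0.003,0.009,0.03,0,0,0],[0,-0.003,0.009,0.03,0,0,0]]'
python3 - <<'E'
from plan import *
rows([L(a,.153,57) for a in (20,25,30,35,40,45)]); theta()
E
```

```text
clock: 6.1
eef_pos: [0.6058, -0.1851, 0.2118]
ee_rot: [0.521, 0.707, 0.278, -0.389]
force: [-0.3, 0.3, -0.1]
opening: 0.001
finger_force: 0.0
now tip x,d,z,phi (np.float64(0.0003), np.float64(0.1539), np.float64(0.1177), np.float64(57.1)) F [-0.3  0.3 -0.1]
[0, -0.002, 0.004, -0.001, -0.1, -0.0, -0.0]
[0, -0.003, 0.009, 0.011, -0.1, -0.0, -0.0]
[0, -0.005, 0.015, 0.023, -0.1, -0.0, -0.0]
[0, -0.007, 0.022, 0.034, -0.1, -0.0, -0.0]
[0, -0.01, 0.03, 0.044, -0.1, -0.0, -0.0]
[0, -0.013, 0.039, 0.054, -0.1, -0.0, -0.0]
theta (np.float32(0.9978453), np.float64(0.37))
```

```bash
python3 -m creep '[[0,-0.003,0.008,0.01,0,0,0],[0,-0.005,0.015,0.023,0,0,0],[0,-0.007,0.022,0.034,0,0,0],[0,-0.01,0.03,0.044,0,0,0],[0,-0.013,0.039,0.054,0,0,0],[0,-0.013,0.039,0.054,0,0,0]]'
python3 - <<'E'
from plan import *
rows([L(a,.152,p) for a,p in ((50,54),(55,50),(60,46),(65,43),(70,40),(75,36),(80,32),(85,28))]); theta()
E
```

```text
clock: 6.8
eef_pos: [0.5923, -0.1446, 0.2659]
ee_rot: [0.52, 0.708, 0.278, -0.389]
force: [0.5, 0.2, -0.1]
opening: 0.0
finger_force: 0.0
now tip x,d,z,phi (np.float64(-0.0005), np.float64(0.1112), np.float64(0.1719), np.float64(57.1)) F [ 0.5  0.2 -0.1]
[0, -0.004, 0.013, 0.016, -3.0, -0.9, -0.0]
[0, -0.009, 0.029, 0.034, -6.8, -2.2, -0.0]
[0, -0.014, 0.047, 0.051, -10.6, -3.4, -0.0]
[0, -0.02, 0.064, 0.063, -13.4, -4.3, -0.0]
[0, -0.026, 0.082, 0.075, -16.3, -5.2, -0.0]
[0, -0.032, 0.103, 0.087, -20.1, -6.4, -0.0]
[0, -0.039, 0.124, 0.097, -23.9, -7.6, -0.0]
[0, -0.046, 0.146, 0.105, -27.7, -8.8, -0.0]
theta (np.float32(0.9904209), np.float64(0.8))
```

```bash
python3 -m creep '[[0,-0.004,0.013,0.016,-3,-0.9,0],[0,-0.009,0.029,0.034,-6.8,-2.2,0],[0,-0.014,0.047,0.051,-10.6,-3.4,0],[0,-0.02,0.064,0.063,-13.4,-4.3,0],[0,-0.026,0.082,0.075,-16.3,-5.2,0],[0,-0.032,0.103,0.087,-20.1,-6.4,0],[0,-0.039,0.124,0.097,-23.9,-7.6,0],[0,-0.046,0.146,0.105,-27.7,-8.8,0],[0,-0.046,0.146,0.105,-27.7,-8.8,0]]'
python3 - <<'E'
from plan import *
rows([L(a,.150,p) for a,p in ((90,24),(95,20),(100,16),(105,12),(110,8),(115,4),(120,0),(125,0),(130,0),(135,0))])
E
```

```text
clock: 7.8
eef_pos: [0.545, 0.004, 0.3705]
ee_rot: [0.574, 0.782, 0.139, -0.198]
force: [-0.2, 1.6, 0.2]
opening: 0.0
finger_force: 0.0
now tip x,d,z,phi (np.float64(-0.0004), np.float64(0.0193), np.float64(0.2178), np.float64(28.0)) F [-0.2  1.6  0.2]
[0, -0.006, 0.02, 0.005, -3.8, -1.2, -0.0]
[0, -0.013, 0.043, 0.01, -7.6, -2.4, -0.0]
[0, -0.021, 0.066, 0.012, -11.4, -3.6, -0.0]
[0, -0.028, 0.089, 0.013, -15.2, -4.9, -0.0]
[0, -0.035, 0.112, 0.012, -19.1, -6.1, -0.0]
[0, -0.043, 0.135, 0.009, -22.9, -7.3, -0.0]
[0, -0.05, 0.158, 0.004, -26.7, -8.5, -0.0]
[0, -0.053, 0.168, -0.003, -26.7, -8.5, -0.0]
[0, -0.056, 0.178, -0.011, -26.7, -8.5, -0.0]
[0, -0.059, 0.187, -0.02, -26.7, -8.5, -0.0]
```

```bash
python3 -m creep '[[0,-0.006,0.02,0.005,-3.8,-1.2,0],[0,-0.013,0.043,0.01,-7.6,-2.4,0],[0,-0.021,0.066,0.012,-11.4,-3.6,0],[0,-0.028,0.089,0.013,-15.2,-4.9,0],[0,-0.035,0.112,0.012,-19.1,-6.1,0],[0,-0.043,0.135,0.009,-22.9,-7.3,0],[0,-0.05,0.158,0.004,-26.7,-8.5,0],[0,-0.053,0.168,-0.003,-26.7,-8.5,0],[0,-0.056,0.178,-0.011,-26.7,-8.5,0],[0,-0.059,0.187,-0.02,-26.7,-8.5,0],[0,-0.059,0.187,-0.02,-26.7,-8.5,0]]'
python3 - <<'E'
from plan import *
rows([L(a,.148,0) for a in (140,145,150,155,160,165,170,174,177)])
import cv2;from h import C
for n in("top","side"):
    f=C[n]["frame"]; cv2.imwrite(f"pics/n_{n}.png",f)
E
```

```text
clock: 8.9
eef_pos: [0.4873, 0.1856, 0.3459]
ee_rot: [0.596, 0.803, -0.004, -0.004]
force: [-0.1, 0.3, 0.1]
opening: 0.002
finger_force: 0.0
now tip x,d,z,phi (np.float64(-0.0008), np.float64(-0.0903), np.float64(0.1729), np.float64(0.1)) F [-0.1  0.3  0.1]
[0, -0.003, 0.013, -0.007, -0.1, -0.0, -0.0]
[0, -0.006, 0.02, -0.017, -0.1, -0.0, -0.0]
[0, -0.008, 0.027, -0.028, -0.1, -0.0, -0.0]
[0, -0.009, 0.032, -0.039, -0.1, -0.0, -0.0]
[0, -0.011, 0.037, -0.051, -0.1, -0.0, -0.0]
[0, -0.012, 0.04, -0.064, -0.1, -0.0, -0.0]
[0, -0.013, 0.043, -0.076, -0.1, -0.0, -0.0]
[0, -0.013, 0.044, -0.086, -0.1, -0.0, -0.0]
[0, -0.013, 0.045, -0.094, -0.1, -0.0, -0.0]
```

```bash
cat >> plan.py <<'E'
def edge(lo,hi,n="top",h=0.006):
    import cv2
    from h import proj,bp,W,C
    g=cv2.cvtColor(C[n]["frame"],cv2.COLOR_BGR2GRAY).astype('f4')
    def score(t):
        f=lambda d:cv2.remap(g,*[a.astype('f4').reshape(1,-1) for a in proj(n,W(P,[bp(x,d,h,t) for x in np.r_[np.linspace(-.1,-.04,40)]])).T],cv2.INTER_LINEAR).mean()
        return float(f(.143)-f(.1475)),float(t)   # dark rim at the edge against white inside
    S=sorted([score(t) for t in np.arange(lo,hi,.02)],reverse=True)[:4]; print(n,"edge",np.round(S,2).tolist())
E
python3 - <<'E'
from plan import *
edge(1.6,3.14,h=.001); edge(1.6,3.14,"side",h=.001)
edge(1.6,3.14,h=.006); theta(0,.3)
E
```

```text
top edge [[18.97, 2.22], [18.05, 2.24], [13.16, 2.2], [11.3, 2.26]]
side edge [[15.94, 1.86], [15.05, 1.88], [13.99, 1.84], [12.04, 3.1]]
top edge [[18.37, 2.2], [17.59, 2.18], [12.79, 2.22], [10.64, 2.16]]
theta (np.float32(0.025042506), np.float64(0.29))
```

```bash
python3 - <<'E'
from plan import *
import cv2
from h import proj,W,C
g=cv2.cvtColor(C["top"]["frame"],cv2.COLOR_BGR2GRAY).astype('f4'); g0=cv2.cvtColor(cv2.imread("pics/top0.png"),cv2.COLOR_BGR2GRAY).astype('f4')
# profile along +v at fixed plane z=.18, for three bands along the spine
vs=np.arange(.02,.2,.004)
for a,b in((-.12,-.108),(-.1,-.06),(-.06,-.03),(.04,.07),(.07,.1)):
    o=[]
    for v_ in vs:
        q=proj("top",W(P,[(x,v_,.18) for x in np.linspace(a,b,20)]))
        o.append([int(cv2.remap(G,q[:,0].astype('f4').reshape(1,-1),q[:,1].astype('f4').reshape(1,-1),1).mean()) for G in(g,g0)])
    print((a,b),[f"{int(1000*v_)}:{x}/{y}" for v_,(x,y) in zip(vs,o)])
E
```

```text
(-0.12, -0.108) ['20:72/116', '24:71/117', '28:71/117', '32:72/117', '36:71/116', '40:70/116', '44:71/116', '48:71/116', '52:70/116', '56:70/116', '60:70/116', '64:70/115', '68:70/115', '72:73/116', '76:96/116', '80:126/116', '84:129/115', '88:97/116', '92:37/116', '96:22/116', '100:25/116', '104:32/116', '108:42/117', '112:49/116', '116:52/116', '120:53/116', '124:54/116', '128:56/116', '132:57/116', '136:58/116', '139:60/116', '144:63/116', '148:64/116', '152:67/116', '156:69/116', '160:70/116', '164:72/116', '167:73/115', '172:75/110', '176:76/103', '180:77/77', '184:78/47', '188:80/51', '192:82/53', '195:82/52', '199:83/52']
(-0.1, -0.06) ['20:99/113', '24:98/112', '28:91/112', '32:80/112', '36:67/113', '40:59/112', '44:58/112', '48:58/112', '52:58/112', '56:58/112', '60:58/112', '64:58/112', '68:58/112', '72:58/112', '76:58/113', '80:59/114', '84:59/114', '88:54/114', '92:37/113', '96:20/113', '100:19/113', '104:20/113', '108:19/113', '112:19/113', '116:22/112', '120:26/101', '124:34/112', '128:42/116', '132:52/116', '136:62/116', '139:74/116', '144:83/117', '148:87/116', '152:8
[... 1427 characters left out ...]
 '195:71/117', '199:80/117']
(0.07, 0.1) ['20:110/112', '24:110/112', '28:109/111', '32:109/111', '36:109/111', '40:108/111', '44:108/111', '48:108/111', '52:109/111', '56:107/112', '60:108/111', '64:108/111', '68:108/111', '72:108/111', '76:108/112', '80:108/113', '84:109/113', '88:109/113', '92:108/113', '96:107/113', '100:103/113', '104:73/113', '108:96/113', '112:124/112', '116:126/112', '120:116/103', '124:117/103', '128:126/111', '132:127/113', '136:127/112', '139:127/113', '144:132/116', '148:132/117', '152:131/116', '156:130/115', '160:123/114', '164:109/114', '167:94/115', '172:82/116', '176:72/117', '180:63/117', '184:57/117', '188:58/117', '192:52/117', '195:46/117', '199:66/117']
```

The far side of the board shows its rim at v≈104 mm, which fits 135°. The 2.22 reading came from the arm covering the near side. I'll go on down.

```bash
python3 -m creep '[[0,-0.004,0.013,-0.007,0,0,0],[0,-0.006,0.02,-0.017,0,0,0],[0,-0.008,0.027,-0.028,0,0,0],[0,-0.009,0.032,-0.039,0,0,0],[0,-0.011,0.037,-0.051,0,0,0],[0,-0.012,0.04,-0.064,0,0,0],[0,-0.013,0.043,-0.076,0,0,0],[0,-0.013,0.044,-0.086,0,0,0],[0,-0.013,0.045,-0.094,0,0,0],[0,-0.013,0.045,-0.094,0,0,0]]'
python3 - <<'E'
from plan import *
rows([(0,-.135,.073,0),(0,-.135,.071,0),(0,-.135,.069,0)])
E
```

```text
clock: 10.2
eef_pos: [0.4744, 0.2303, 0.2526]
ee_rot: [0.596, 0.803, -0.004, -0.002]
force: [0.6, -0.1, 0.3]
opening: 0.006
finger_force: 0.0
now tip x,d,z,phi (np.float64(0.0008), np.float64(-0.1364), np.float64(0.0796), np.float64(-0.1)) F [ 0.6 -0.1  0.3]
[0, -0.0, -0.002, -0.007, 0.1, 0.0, 0.0]
[0, -0.0, -0.002, -0.009, 0.1, 0.0, 0.0]
[0, -0.0, -0.002, -0.011, 0.1, 0.0, 0.0]
```

```bash
python3 -m creep '[[0,0,0,-0.004,0,0,0],[0,0,0,-0.007,0,0,0],[0,0,0,-0.009,0,0,0],[0,0,0,-0.011,0,0,0],[0,0,0,-0.011,0,0,0],[0,0,0,-0.011,0,0,0]]'
python3 -c "
from plan import *;print(tip(bot.read_state()))"
```

```text
clock: 10.8
eef_pos: [0.4749, 0.2311, 0.2445]
ee_rot: [0.596, 0.803, -0.002, -0.001]
force: [-2.1, -2.4, 7.6]
opening: -0.004
finger_force: 3.9
(np.float64(0.0021), np.float64(-0.1369), np.float64(0.0715), np.float64(-0.1))
```

```bash
python3 -m creep '[[0,0,0,-0.003,0,0,0],[0,0,0,-0.003,0,0,0],[0,0,0,-0.003,0,0,0]]'
python3 -m creep '[[0,0,0,0.01,0,0,0],[0,0,0,0.03,0,0,0],[0,0,0,0.07,0,0,0],[0,0,0,0.12,0,0,0],[0,-0.02,0,0.17,0,0,0],[0,-0.06,-0.0,0.2,0,0,0],[0,-0.1,0.04,0.2,0,0,0],[0,-0.14,0.09,0.2,0,0,0],[0,-0.18,0.14,0.2,0,0,0],[0,-0.22,0.19,0.2,0,0,0],[0,-0.26,0.24,0.2,0,0,0],[0,-0.28,0.27,0.2,0,0,0]]'
python3 - <<'E'
from plan import *
import cv2
from h import proj,bp,W,C
print(np.round(bot.read_state()["force"],1))
for n in("top","side"):
    f=C[n]["frame"];a=cv2.imread(f"pics/{n}0.png");d=cv2.absdiff(f,a).max(2)
    # changed area outside the boards
    q=proj(n,W(P,[bp(x,dd,.006,t) for x in(-.13,.13) for dd in(0,.19) for t in(.0,3.14)])).astype('f4')
    m=np.zeros(d.shape,'u1');cv2.fillConvexPoly(m,cv2.convexHull(q).astype(int),1)
    k,l,s,c=cv2.connectedComponentsWithStats(((d>35)&(m==0)).astype('u1'));print(n,[r.tolist() for r in s[1:] if r[4]>15])
g={n:cv2.cvtColor(C[n]["frame"],cv2.COLOR_BGR2GRAY).astype('f4') for n in C}
for n in g:
    S=[]
    for t in np.arange(2.7,3.3,.01):
        f=lambda d:cv2.remap(g[n],*[a.astype('f4').reshape(1,-1) for a in proj(n,W(P,[bp(x,d,.001,t) for x in np.linspace(-.1,.1,80) if abs(x)>.03])).T],1).mean()
        S.append((f(.143)-f(.1475),t))
    print(n,np.round(sorted(S,reverse=True)[:5],3).tolist())
    # tab visibility and height test: profile across tab of turned board, left (v 0.14..0.18) at z .071
    print([int(cv2.remap(g[n],*[a.astype('f4').reshape(1,-1) for a in proj(n,W(P,[(x,v_,.071) for x in np.linspace(-.015,.015,20)])).T],1).mean()) for v_ in np.arange(.138,.182,.003)])
E
```

```text
clock: 11.1
eef_pos: [0.4748, 0.2314, 0.2442]
ee_rot: [0.596, 0.803, -0.003, 0.0]
force: [-6.2, -5.8, 24.4]
opening: 0.003
finger_force: 12.2
clock: 12.3
eef_pos: [0.2237, 0.4616, 0.4402]
ee_rot: [0.596, 0.803, -0.002, -0.001]
force: [1.1, -0.2, 0.1]
opening: -0.0
finger_force: 0.0
[-0.6 -1.   0.5]
top [[48, 378, 186, 42, 2695], [241, 409, 42, 11, 330], [8, 413, 39, 7, 188]]
side [[15, 1, 36, 35, 923], [25, 37, 29, 10, 226], [31, 53, 51, 73, 2001], [22, 73, 22, 64, 630], [0, 78, 17, 30, 285], [0, 110, 21, 28, 481], [0, 141, 24, 29, 495], [0, 170, 21, 47, 697], [7, 202, 106, 134, 6441], [276, 263, 14, 11, 78]]
side [[24.073, 3.13], [21.799, 3.14], [21.066, 3.12], [15.864, 3.15], [15.834, 3.11]]
[158, 156, 147, 131, 116, 116, 130, 146, 151, 146, 138, 137, 142, 147, 146]
top [[19.187, 3.14], [19.074, 3.15], [18.823, 3.13], [18.452, 3.16], [17.957, 3.12]]
[117, 117, 111, 97, 88, 96, 112, 116, 115, 106, 95, 107, 116, 117, 117]
```

```bash
python3 - <<'E'
from plan import *
import cv2
from h import proj,bp,W,C
for n in C:
    g=cv2.cvtColor(C[n]["frame"],cv2.COLOR_BGR2GRAY).astype('f4');S=[]
    for t in np.arange(-.1,.3,.01):
        f=lambda d:cv2.remap(g,*[a.astype('f4').reshape(1,-1) for a in proj(n,W(P,[bp(x,d,-.001,t) for x in np.linspace(-.1,.1,80)])).T],1).mean()
        S.append((f(.143)-f(.1475),t))
    print(n,np.round(sorted(S,reverse=True)[:4],2).tolist())
E
```

```text
side [[45.54, 0.03], [44.26, 0.02], [40.48, 0.04], [38.11, 0.01]]
top [[18.65, -0.1], [17.13, -0.09], [15.47, -0.08], [13.62, -0.07]]
```

```bash
python3 -c "
from station import bot;print(bot.finish_job())"
```

```text
the job is handed in; nothing more can be done
None
```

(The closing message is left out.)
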